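Hold the alignment-ball tray up to the detector's sprung sleeve

TASK

Pick up by its grip the small tray that carries the loose steel ball (the other tray is empty), and carry it level, so that the ball never leaves its pocket, to the detector on the square black mount. With the tray in the air, level and square to the detector and the ball in line with the detector's sleeve, feel the tray's window frame gently against the sprung sleeve and push until the sleeve has gone in about half of its travel. Finish while still holding it there, level and still, with nothing else carrying the tray and the other things on the board left undisturbed.

Things in the scene. Friction and masses are not known exactly. Their poses are not given: they have to be found in the camera images.
- tray_grip (a point): Middle of the upright grip block of the tray with the ball: block 30 mm (x) by 16 mm (y); this point is 60 mm above the tray's underside, 20 mm below the block's top. Axes are the tray's: x forward to the window frame, z up. The frame's outer face (60 mm wide, 46 mm tall, 24 mm opening) lies 75 mm ahead (x) of this point, the tray's rear edge 68 mm behind.
- tray: The same tray: loose aluminium plate 143 x 66 x 6 mm, about 0.3 kg, with the ball in place its balance point is about 8 mm ahead of the grip. Origin on its underside, straight below the grip; same axes.
- tray_pocket (a point): Where the ball's centre rests in the tray's pocket: 42 mm ahead of the grip (tray x) and 39 mm below tray_grip. The pocket is a black ring, 38 mm inside diameter, its rim 4.5 mm above the plate: the ball can roll 4 mm to any side and runs over the rim if the tray tips far; the tray must never tip beyond 25 degrees.
- ball_center (a point): Centre of the loose steel ball, 30 mm in diameter, 0.11 kg, in the pocket of the tray.
- detector: Fixed detector stand: square black upright plate 104 mm wide with a blue can behind it. Origin under the plate's front face, on the board; x points away from its front (from sleeve to can), z up. The plate's front face is at x = 0 and reaches 172 mm above the board (a small screw on it to 190 mm).
- sleeve_rest (a point): Centre of the front face of the detector's aluminium sleeve (40 mm in diameter, along the detector's x) when it is not pressed, 61 mm before the plate and 120 mm above the board; the axes are the detector's: the sleeve goes in along +x. Fixed point: it does not move with the sleeve.
- sleeve (a joint): How far the sprung sleeve is pressed in, m: 0 out, 0.024 at its hard stop. The spring takes about 1.5 N to start and about 4.2 N half-way, 6.8 N at the stop.
- breadboard: Fixed dark grey slotted board, 490 x 960 x 12 mm, on which all this stands: its top is 12 mm above the work surface. Origin under its centre.
- clear_plate: Fixed clear plate 130 x 90 mm with four upright studs, in the middle before the detector; stands no higher than 40 mm above the board. Origin under its centre, on the board.
- spare_grip (a point): Grip of the second, empty tray (bystander), the same shape as the first; point and axes as for tray_grip.
- lens_mount: Bystander: loose black square holder on a metal foot, with a 34 mm hole, 75 mm wide, 106 mm tall. Origin under its centre.
- hex_keys: Bystander: loose white holder with five hex keys, about 100 mm long, 45 mm tall. Origin under its centre.
- post: Bystander: loose steel post, 60 mm tall, on a 32 mm foot. Origin under its centre.
- screw_jar: Bystander: loose small jar, 52 mm in diameter, 60 mm tall. Origin under its centre.
- tube_ring: Bystander: loose brass ring, 48 mm in diameter, 14 mm tall. Origin under its centre.
- battery: Bystander: loose grey block battery 67 x 67 mm, 110 mm tall. Origin under its centre.

How it is judged:
By the outcome, as a careful person would: the job done as asked, in the order asked, and still so for the second after the job is handed in, while the arm keeps its last pose, push and grip.
It also fails if it takes over 58 s, if anything falls off the work surface, if the arm or the gripper's body presses on something with over 40 N, if the wrist force passes 120 N, or if a joint passes its speed limit or range.

ROBOT

A 6-joint arm with a two-finger parallel gripper is mounted at the origin on the work surface. World frame = base frame: x ahead of the robot, y to its left, z up, the work surface at z = 0. Lengths are in mm, angles in rad, forces in N, time in s.
With the tool pointing down it reaches from about 325 to 900 mm from the base axis. Payload 3.5 kg.
Tool frame: the origin (TCP) lies midway between the tips of the shut fingers; the grasp point (between the pads) lies 19 mm behind it (r.grip_point_offset is the distance from the TCP to the grasp point, in mm); y points along the fingers, x is the direction in which the jaws open and shut, and the axes are right-handed (so a half turn about y gives the same grasp; the last joint's range is limited). The gripper opens to 85 mm and grips with 20 to 120 N. Pads are 22 mm wide; open, the fingers measure 114 mm over their backs; the gripper's body (76 mm by 85 mm) begins 54 mm behind the grasp point. The pads swing forward as they close: fully open they stand 13 mm farther back than shut.
Start: joints at [-1.334, 0.276, -0.026, 1.268, 0, 1.467], TCP at [208.299, -589.265, 231.313] pointing down, gripper open.
Joint ranges: [-3.12, 3.12], [-0.85, 1.88], [-1.08, 1.24], [-1.95, 2.15], [-1.57, 1.53], [-3.14, 3.14]. Speed limits (rad/s): [2.57, 2.57, 3.14, 3.14, 3.14, 3.14].

INTERFACE

Orientations are given as a unit quaternion [x, y, z, w].
In Python, from workcell import r gives the robot as it stands.
- The arm moves only by the tool play_rows, never from a script. Its argument "deltas" is a list that holds one entry, the list of rows, each a list of 7 numbers: the opening in per cent of the stroke, from 0 (shut) to 100 (fully open), then the shift along the tool's x, y, z in cm, then the turn, a rotation vector about the tool's x, y, z in units of 8 degrees (1.0 is 8 degrees). In form: [[[gripper, x, y, z, rx, ry, rz], ...]]. A call has 1 to 12 rows; each row is the pose to reach, as a shift and turn from the pose commanded when the call began, along the tool's axes at that moment; what a row does not reach only later rows make up. A row lasts 1/10 s, in which the tool goes at most 50 mm and 8.59 degrees, less where a joint would pass 70% of its speed; a pose out of reach is approached as far as the arm can. A call with a gripper value outside its range is refused whole. The fingers move at their own pace and stop on an object; the grip force is fixed at half the most. Time passes only in rows, so rows that repeat a pose let the fingers close. It gives the time, the measured TCP pose, the force and the opening at its end, in the units of the state.
- r.read_state(): the state, without advancing time (a new reading comes with each control period).
- r.snapshot(name): name is "scene" or "top"; returns (picture, depth): 420x560x3 uint8, red, green, blue; 420x560 float32, mm along the optical axis (not along the pixel's ray), 0 where there is no reading.
- r.calibration(name): a dict with "camera_matrix" (3x3 intrinsics, pixels), "world_from_camera" (4x4, takes a point from camera to world coordinates). Camera axes: x right, y up, looking along -z (the intrinsics and any distortion apply to the point x, -y, -z); pixel columns grow to the right and rows downward; lengths in mm; the calibration is good to about 2 mm. A picture is of the moment at which its call begins. calibration takes no time and is no camera call.
- r.finish_job(): hands the job in, once; it reports no verdict.
Trained networks look in the newest picture that a camera, given by its name, has taken for a name from the list of things; names that differ only in an ending like _2 or _b are one class to them, and where a whole thing is asked for, a point or a joint stands for the part that bears it (a point fixed in the world has none). Each returns a list of dicts, best first, with "confidence" (0 to 1); they miss things now and then, are a little off and sometimes report something else, mostly with a low value. They report only what shows in the picture. A call takes as long as a camera call.
- r.find_in(camera, name): "location" ([x, y, z] in mm, in world coordinates, good to about 4 mm: the middle of the surface that is visible of it).
- r.landmark_of(camera, name): "location" ([x, y, z] in mm, in world coordinates, good to about 4 mm: a listed point, or the origin of a listed thing).
The state is a dict: "time": time; "joint_pos": joint angles; "joint_vel": joint speeds; "tau": joint torques, N m; "position": TCP position; "eef_rot": TCP orientation; "force": force on the tool from outside, world axes, zero at the start; "ft_torque": the same for the moment, N m; "width": finger opening in mm.
Only numpy, scipy, OpenCV 4.12 (cv2) and the standard library are available. Lean on these libraries where they do the work, as an engineer would, in place of code of your own. Each camera call takes 0.05 s, during which the arm holds its last target.

## Working session

There is one attempt and no reset: what is moved stays moved. The work goes in short steps, Python scripts to look and compute and a tool call to move; the robot and the scene stay as the last step left them, time stands still between calls to the robot, and variables do not carry over. Pictures are saved under pics/ and viewed, and the job is handed in when it is done.

Besides the shell and the picture viewer there is one more tool, called as name(argument=value, ...) on one line, values as JSON. play_rows: Moves the arm, as the interface text tells. Its arguments: {"type":"object","properties":{"deltas":{"type":"array"}},"required":["deltas"]}

```bash
ls; mkdir -p pics; python3 - <<'E'
from workcell import r
import cv2,numpy as np
s=r.read_state(); print(s)
for n in("scene","top"):
    p,d=r.snapshot(n); cv2.imwrite(f"pics/{n}0.png",p[:,:,::-1]); np.save(f"pics/{n}0.npy",d); 
    c=r.calibration(n); print(n,np.round(c["camera_matrix"],1).tolist(),np.round(c["world_from_camera"],3).tolist())
    for k in("tray_grip","tray_pocket","ball_center","detector","sleeve_rest","spare_grip","clear_plate"):
        print(k,[(np.round(q["location"],1).tolist(),round(q["confidence"],2)) for q in r.landmark_of(n,k)])
E
```

```text
pics
{'time': 0.0, 'joint_pos': array([-1.33437972e+00,  2.77141511e-01, -2.79149926e-02,  1.26798082e+00,
       -2.94578799e-06,  1.46743736e+00]), 'joint_vel': array([ 3.81658932e-04, -8.83189903e-04,  7.43709406e-04, -8.53471530e-06,
       -1.33549436e-05,  8.12084403e-04]), 'tau': array([-6.38880174e-04, -4.45502722e+01,  2.95208788e+01,  1.64426345e-02,
       -1.70780581e-04,  4.64691592e-07]), 'position': array([ 208.12583331, -588.49422165,  230.13833543]), 'eef_rot': array([-0.5768164 ,  0.40886268, -0.4076688 ,  0.57785837]), 'force': array([ 0.1699628 ,  0.15956804, -0.04566602]), 'ft_torque': array([-0.01858958, -0.02721636, -0.05919888]), 'width': 85.58419381953205}
scene [[495.2, 0.0, 279.6], [0.0, 495.2, 208.7], [0.0, 0.0, 1.0]] [[0.107, -0.62, 0.777, 1433.357], [0.994, 0.085, -0.069, -25.992], [-0.023, 0.78, 0.626, 788.898], [0.0, 0.0, 0.0, 1.0]]
tray_grip [([626.9, -69.0, 72.0], 0.89)]
tray_pocket [([621.7, -32.9, 34.6], 0.77), ([745.6, 312.6, 5.8], 0.65), ([581.8, 124.7, 12.0], 0.56)]
ball_center [([744.7, 114.1, 10.7], 0.72), ([625.0, -33.2, 33.5], 0.41)]
detector [([542.0, 390.5, 12.5], 0.89)]
sleeve_rest [([537.5, 330.7, 128.8], 0.96), ([628.3, -286.6, 9.7], 0.55)]
spare_grip [([484.0, -296.4, 76.1], 0.79), ([745.3, 311.9, 5.4], 0.69)]
clear_plate [([580.9, 126.0, 14.2], 0.92)]
top [[387.5, 0.0, 278.4], [0.0, 387.5, 212.0], [0.0, 0.0, 1.0]] [[-0.009, 0.998, -0.067, 518.912], [-1.0, -0.01, -0.01, 46.121], [-0.011, 0.067, 0.998, 1015.541], [0.0, 0.0, 0.0, 1.0]]
tray_grip [([625.6, -69.6, 72.8], 0.66)]
tray_pocket [([619.9, -29.5, 31.0], 0.71)]
ball_center [([622.0, -27.1, 28.5], 0.58)]
detector [([543.4, 394.7, 14.7], 0.7), ([626.1, -279.2, 12.0], 0.39)]
sleeve_rest [([534.9, 332.6, 126.4], 0.84)]
spare_grip [([489.6, -293.8, 72.9], 0.88), ([586.2, 29.7, 3.2], 0.34)]
clear_plate [([579.9, 127.0, 13.0], 0.84)]
```

View pics/scene0.png

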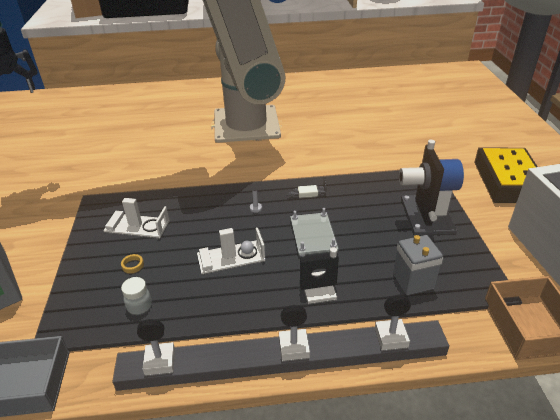

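View pics/top0.png

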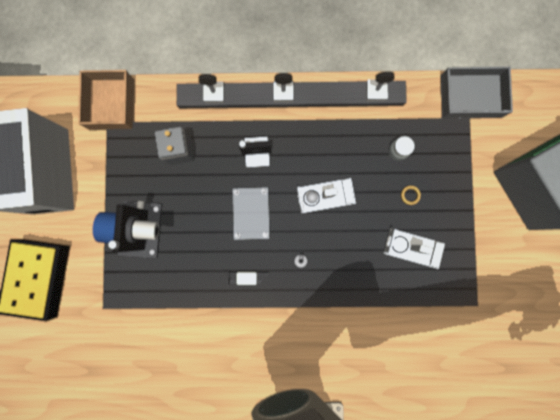

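The scene picture shows the ball tray at about (231,255) with the ball at (247,248). The empty tray is at (137,222) and the detector sleeve at (412,176). The lens mount stands behind the clear plate in the direction of +x. In the top picture the ball tray is at (327,195) and the sleeve at (143,230).

Next I'll get the tray and detector yaw from geometry.

```bash
cat > h.py <<'E'
from workcell import r
import numpy as np,cv2
def cloud(n,d):
    c=r.calibration(n);K=np.array(c["camera_matrix"]);T=np.array(c["world_from_camera"])
    v,u=np.mgrid[:d.shape[0],:d.shape[1]]
    P=np.stack([(u-K[0,2])/K[0,0]*d,-(v-K[1,2])/K[1,1]*d,-d],-1)
    return P@T[:3,:3].T+T[:3,3]
E
python3 - <<'E'
from h import *
for n in("scene","top"):
    p=cv2.imread(f"pics/{n}0.png");d=np.load(f"pics/{n}0.npy");W=cloud(n,d)
    b=W[(abs(W[...,0]-600)<50)&(abs(W[...,1]-20)<30)&(d>0)];print(n,"board z",np.median(b[:,2]),b[:,2].std())
    g=p.min(-1)
    m=(np.hypot(W[...,0]-625,W[...,1]+60)<110)&(g>110)&(d>0)&(W[...,2]>8)
    for nm,mm in(("plate",m&(W[...,2]<30)),("block",m&(W[...,2]>60))):
        q=W[mm];print(nm,len(q),np.round(np.median(q,0),1),np.round(q.min(0)),np.round(q.max(0)))
        if len(q)>4: print(cv2.minAreaRect(q[:,:2].astype(np.float32)))
    # detector
    m=(abs(W[...,0]-540)<90)&(abs(W[...,1]-370)<110)&(d>0)
    for lo,hi in((150,182),(120,150),(185,215)):
        q=W[m&(W[...,2]>lo)&(W[...,2]<hi)];print(lo,len(q))
        if len(q)>4: print(np.round(q.min(0)),np.round(q.max(0)),cv2.minAreaRect(q[:,:2].astype(np.float32)))
p=cv2.imread("pics/top0.png");
a=cv2.resize(p[170:225,285:365],(800,550),interpolation=cv2.INTER_CUBIC);cv2.imwrite("pics/ztray.png",a)
a=cv2.resize(p[190:265,85:175],(720,600),interpolation=cv2.INTER_CUBIC);cv2.imwrite("pics/zdet.png",a)
p=cv2.imread("pics/scene0.png");
a=cv2.resize(p[130:235,380:480],(570,600),interpolation=cv2.INTER_CUBIC);cv2.imwrite("pics/zdet2.png",a)
E
```

```text
scene board z 12.366760423472613 340.359414370786
plate 977 [639.3 -74.8  18.8] [ 522. -143.   10.] [672.   8.  30.]
((591.6033325195312, -68.3799057006836), (139.33013916015625, 153.76846313476562), 9.086777687072754)
block 222 [633.5 -70.5  82.2] [590. -86.  60.] [641.   6.  97.]
((622.0460815429688, -42.0876579284668), (52.34544372558594, 88.83507537841797), 8.846061706542969)
150 785
[491. 332. 150.] [597. 462. 182.] ((546.60693359375, 403.2422790527344), (125.3123779296875, 93.18206787109375), 48.16902542114258)
120 784
[492. 331. 120.] [598. 462. 150.] ((556.94287109375, 388.508056640625), (127.50074768066406, 93.05768585205078), 37.67701721191406)
185 93
[498. 392. 185.] [591. 411. 204.] ((544.0206298828125, 398.5618591308594), (15.357836723327637, 94.21707153320312), 83.2405014038086)
top board z 12.371109824754683 11.369304848312503
plate 1176 [627.5 -70.4  17.9] [ 583. -144.    8.] [674.   8.  30.]
((629.31396484375, -67.4971694946289), (72.33071899414062, 148.4025421142578), 9.524224281311035)
block 102 [626.5 -68.6  91.2] [618. -86.  61.] [642.   7.  96.]
((629.5069580078125, -39.516292572021484), (92.56379699707031, 20.886470794677734), 86.72676849365234)
150 1123
[492. 335. 150.] [595. 467. 182.] ((541.2809448242188, 411.8690185546875), (121.21393585205078, 105.25057220458984), 47.29734802246094)
120 537
[491. 333. 120.] [594. 467. 150.] ((542.862548828125, 398.5691833496094), (131.0566864013672, 103.55886840820312), 83.80701446533203)
185 114
[495. 393. 185.] [591. 411. 205.] ((543.362548828125, 400.9375915527344), (14.171292304992676, 96.4249267578125), 84.78684997558594)
```

```bash
ls pics
```

```text
scene0.npy
scene0.png
top0.npy
top0.png
zdet.png
zdet2.png
ztray.png
```

View pics/ztray.png

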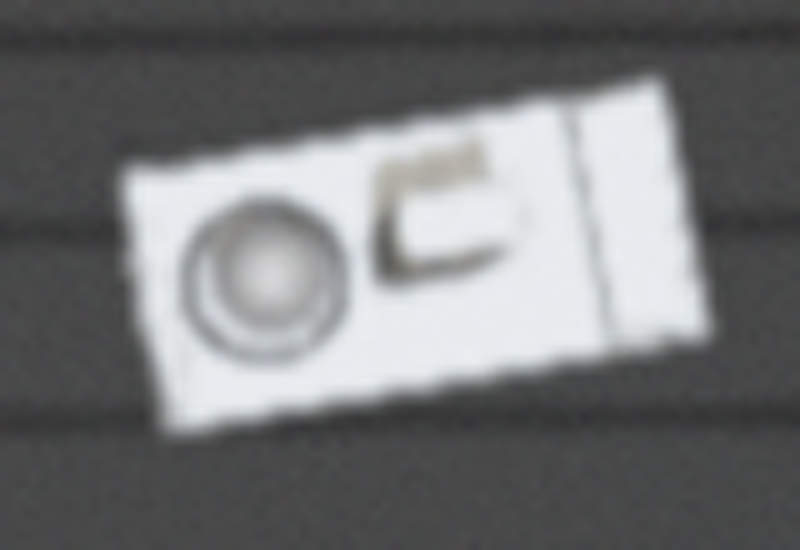

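View pics/zdet.png

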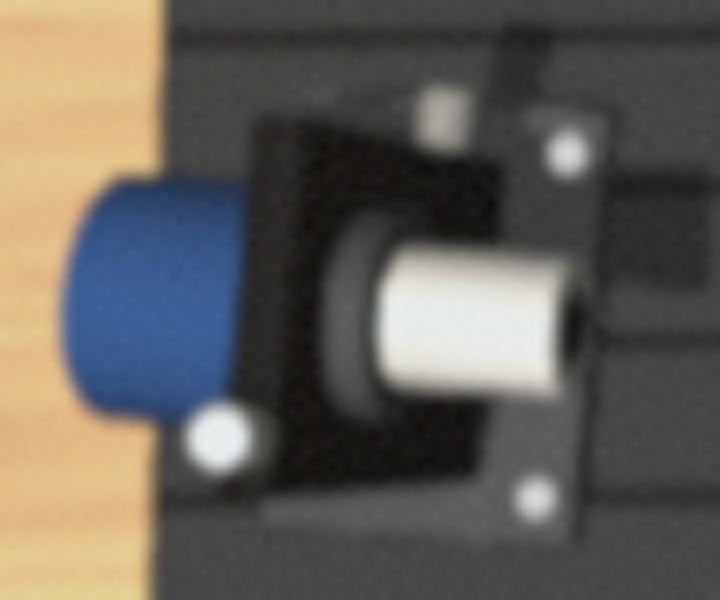

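View pics/zdet2.png

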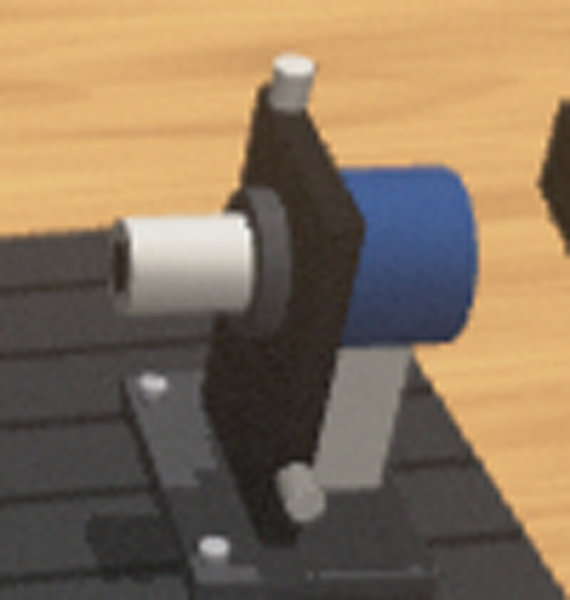

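```bash
python3 - <<'E'
from h import *
def planefit(q,it=300,t=2.0):
    rng=np.random.default_rng(0);best=None
    for _ in range(it):
        a=q[rng.choice(len(q),3,False)];n=np.cross(a[1]-a[0],a[2]-a[0]);n/=np.linalg.norm(n)+1e-9
        i=abs((q-a[0])@n)<t
        if best is None or i.sum()>best.sum():best=i
    s=q[best];c=s.mean(0);n=np.linalg.svd(s-c)[2][2];n=n*np.sign(n[1]);return c,n,len(s)
for n in("scene","top"):
    p=cv2.imread(f"pics/{n}0.png").astype(int);d=np.load(f"pics/{n}0.npy");W=cloud(n,d);g=p.max(-1)
    m=(abs(W[...,0]-540)<60)&(W[...,1]>375)&(W[...,1]<402)&(W[...,2]>40)&(W[...,2]<180)&(g<60)&(d>0)
    c,nn,k=planefit(W[m]);print(n,"plate",m.sum(),k,c.round(1),nn.round(3),"yaw",np.degrees(np.arctan2(nn[1],nn[0])).round(2))
    m=(abs(W[...,0]-540)<30)&(W[...,1]>338)&(W[...,1]<368)&(W[...,2]>105)&(W[...,2]<160)&(p.min(-1)>100)&(d>0)
    q=W[m];
    from scipy.optimize import least_squares
    def f(v,rf=20):
        a=np.array([np.cos(v[2]),np.sin(v[2]),0]);b=q-[v[0],350,v[1]]
        return np.linalg.norm(b-np.outer(b@a,a),axis=1)-rf
    s=least_squares(f,[540,132,1.57],loss="soft_l1");print("sleeve",len(q),s.x[:2].round(1),np.degrees(s.x[2]).round(2),np.abs(s.fun).mean().round(2),"y min",np.percentile(q[:,1],[0,1]), )
    m2=(np.hypot(W[...,0]-535,(W[...,2]-132))<24)&(abs(W[...,1]-332)<12)&(d>0);print(np.percentile(W[m2][:,1],[0,2,5,20]).round(1))
    # can
    pb=(p[...,0]>p[...,2]+40)&(abs(W[...,0]-540)<70)&(W[...,1]>405)&(W[...,1]<460)&(d>0)
    print("can",W[pb].mean(0).round(1))
    # tray block
    m=(abs(W[...,0]-628)<25)&(abs(W[...,1]+70)<28)&(W[...,2]>30)&(d>0)
    q=W[m];tq=q[q[:,2]>88];print("blocktop",len(tq),np.median(tq,0).round(1),cv2.minAreaRect(tq[:,:2].astype(np.float32)))
    if n=="scene":
        a=q[(q[:,2]<86)&(q[:,2]>35)];c,nn,k=planefit(a,t=1.2);print("blockface",len(a),k,c.round(1),nn.round(3))
    # tray plate edges in constant z
    m=(np.hypot(W[...,0]-628,W[...,1]+68)<95)&(W[...,2]>15)&(W[...,2]<22)&(p.min(-1)>110)&(d>0)
    q=W[m][:,:2].astype(np.float32);q=q[np.hypot(*(q-np.median(q,0)).T)<95];print("plate",len(q),cv2.minAreaRect(q), np.median(W[m][:,2]))
    # ball
    m=(np.hypot(W[...,0]-622,W[...,1]+28)<14)&(W[...,2]>32)&(d>0);q=W[m]
    s=least_squares(lambda v:np.linalg.norm(q-v,axis=1)-15,[622,-28,33],loss="soft_l1");print("ball",len(q),s.x.round(1),abs(s.fun).mean().round(2))
for i in range(3):
  for n in("scene","top"):
    r.snapshot(n)
    for k in("tray_grip","tray_pocket","sleeve_rest","detector"):
        print(n,k,[(np.round(q["location"],1).tolist(),round(q["confidence"],2)) for q in r.landmark_of(n,k)][:1])
print(r.read_state()["time"])
E
```

```text
scene plate 734 523 [561.7 391.6 100.7] [0.068 0.998 0.001] yaw 86.12
sleeve 214 [537.9 131.9] 87.03 1.42 y min [338.03198088 338.21829781]
[330.8 331.2 331.7 332.7]
can [564.3 438.2 158.4]
blocktop 86 [630.  -71.1  92.1] ((627.3556518554688, -71.43840789794922), (18.171140670776367, 30.065195083618164), 5.696953296661377)
blockface 254 133 [634.5 -70.7  61.2] [ 0.989  0.151 -0.004]
plate 810 ((626.6780395507812, -68.49505615234375), (69.16849517822266, 142.41514587402344), 9.753844261169434) 18.56508183376951
ball 105 [619.3 -30.5  33.8] 1.19
top plate 630 571 [543.4 394.5 124.8] [ 0.076  0.997 -0.   ] yaw 85.62
sleeve 236 [539.2 131.8] 85.3 1.02 y min [338.08848323 338.42863775]
[332.8 332.9 333.2 334.1]
can [547.5 438.7 163.2]
blocktop 84 [627.8 -69.8  91.5] ((627.8557739257812, -69.87841033935547), (15.949727058410645, 29.333938598632812), 10.527678489685059)
plate 815 ((629.2137451171875, -67.11138916015625), (69.53057098388672, 144.75267028808594), 9.406764030456543) 17.961464002069306
ball 97 [620.8 -28.7  32.9] 1.04
scene tray_grip [([627.9, -68.9, 72.3], 0.69)]
scene tray_po
[... 371 characters left out ...]
ay_pocket [([624.9, -29.9, 30.4], 0.96)]
scene sleeve_rest [([535.1, 332.8, 129.3], 0.89)]
scene detector [([541.9, 392.0, 13.9], 0.64)]
top tray_grip [([626.5, -68.7, 75.5], 0.91)]
top tray_pocket [([621.7, -35.2, 30.4], 0.73)]
top sleeve_rest [([536.4, 335.7, 128.2], 0.76)]
top detector [([544.0, 397.1, 13.3], 0.96)]
scene tray_grip [([628.1, -69.3, 73.4], 0.86)]
scene tray_pocket [([624.9, -29.5, 34.2], 0.76)]
scene sleeve_rest [([535.7, 331.7, 127.7], 0.86)]
scene detector [([542.2, 394.0, 12.1], 0.84)]
top tray_grip [([627.1, -70.8, 72.9], 0.84)]
top tray_pocket [([622.7, -31.9, 30.6], 0.64)]
top sleeve_rest [([535.7, 334.4, 130.6], 0.96)]
top detector [([542.9, 394.7, 15.2], 0.81)]
2.3
```

```bash
cat >> h.py <<'E'
from scipy.spatial.transform import Rotation as R
def Rtool(yaw,sgn=1):
    # tool y down; tool x along +-tray y
    t=np.radians(yaw);ty=np.array([-np.sin(t),np.cos(t),0])*sgn
    y=np.array([0,0,-1.]);return R.from_matrix(np.stack([ty,y,np.cross(ty,y)],1))
def delta(p0,R0,p1,R1):
    return np.round(np.r_[R0.inv().apply(np.array(p1)-p0)/10,np.degrees((R0.inv()*R1).as_rotvec())/8],3)
E
python3 - <<'E'
from h import *
s=r.read_state();R0=R.from_quat(s["eef_rot"]);print(R0.as_matrix().round(3),r.grip_point_offset)
p0=[208.3,-589.27,231.31]
for n in("scene","top"):
  for k in("lens_mount","battery","post","hex_keys"): print(k,[np.round(q["location"]).tolist() for q in r.landmark_of(n,k)][:1])
for sg in(1,-1):
    print(delta(p0,R0,[627.5,-70.2,190],Rtool(99.4,sg)))
E
```

```text
[[ 0.333 -0.     0.943]
 [-0.943  0.     0.333]
 [-0.    -1.    -0.   ]] 18.700000000000003
lens_mount [[744.0, 119.0, 11.0]]
battery [[747.0, 309.0, 8.0]]
post [[457.0, -0.0, 13.0]]
hex_keys [[419.0, 134.0, 12.0]]
lens_mount [[744.0, 109.0, 14.0]]
battery [[751.0, 314.0, 13.0]]
post [[461.0, 2.0, 11.0]]
hex_keys [[419.0, 133.0, 11.0]]
[-34.969   4.131  56.823   0.     12.508   0.   ]
[-34.969   4.131  56.823   0.     -9.992  -0.   ]
```

play_rows(deltas=[[[100, -8, 1, 14, 0, -2.5, 0], [100, -16, 2, 28, 0, -5, 0], [100, -25, 3, 42, 0, -7.5, 0], [100, -35, 4.1, 56.8, 0, -10, 0], [100, -35, 4.1, 56.8, 0, -10, 0], [100, -35, 4.1, 56.8, 0, -10, 0], [100, -35, 4.1, 56.8, 0, -10, 0], [100, -35, 4.1, 56.8, 0, -10, 0], [100, -35, 4.1, 56.8, 0, -10, 0], [100, -35, 4.1, 56.8, 0, -10, 0], [100, -35, 4.1, 56.8, 0, -10, 0], [100, -35, 4.1, 56.8, 0, -10, 0]]])

```text
time: 3.9
position: [585.8, -121.7, 194.7]
eef_rot: [0.705, 0.059, -0.058, -0.705]
force: [0.7, -0.5, -0.3]
width: 85.1
```

play_rows(deltas=[[[100, 0, 0, 0, 0, 0, 0], [100, 0, 0, 0, 0, 0, 0]]])

```text
time: 4.1
position: [584.9, -122.5, 194.3]
eef_rot: [0.705, 0.059, -0.06, -0.705]
force: [-0.3, -0.0, 0.9]
width: 85.6
```

```bash
python3 - <<'E'
from h import *
s=r.read_state();R0=R.from_quat(s["eef_rot"]);print(s["time"],s["position"],s["joint_pos"],R0.as_matrix().round(3))
print(delta(s["position"],R0,[627.5,-70.2,190],Rtool(99.4,-1)))
E
```

```text
4.1 [ 584.92402783 -122.49199801  194.25584434] [-3.14302771e-01  2.50131094e-01 -1.40295370e-01  1.18098057e+00
 -5.49741607e-04  1.08861362e+00] [[ 0.986 -0.001 -0.167]
 [ 0.167 -0.     0.986]
 [-0.001 -1.    -0.   ]]
[ 5.072e+00  4.210e-01  4.444e+00  1.000e-03  2.700e-02 -6.000e-03]
```

play_rows(deltas=[[[100, 2.5, 0, 2.2, 0, 0, 0], [100, 5.05, 1, 4.45, 0, 0, 0], [100, 5.05, 4, 4.45, 0, 0, 0], [100, 5.05, 6.5, 4.45, 0, 0, 0], [100, 5.05, 6.5, 4.45, 0, 0, 0], [100, 5.05, 6.5, 4.45, 0, 0, 0]]])

```text
time: 4.7
position: [626.2, -72.6, 129.6]
eef_rot: [-0.705, -0.057, 0.058, 0.705]
force: [-0.4, -0.2, 1.0]
width: 85.3
```

```bash
python3 - <<'E'
from h import *
s=r.read_state();R0=R.from_quat(s["eef_rot"]);print(s["time"],s["position"],s["force"])
print(delta(s["position"],R0,[627.5,-70.2,53.3],Rtool(99.4,-1)))
for n,b in(("top",(130,260,250,400)),("scene",(150,300,160,320))):
    p,d=r.snapshot(n);a=p[b[0]:b[1],b[2]:b[3],::-1];cv2.imwrite(f"pics/{n}1.png",cv2.resize(a,None,fx=4,fy=4,interpolation=cv2.INTER_CUBIC)[:600])
E
```

```text
4.7 [626.20409565 -72.608978   129.55829595] [-0.39497644 -0.22059064  0.97167456]
[ 1.770e-01  7.626e+00  2.150e-01 -2.000e-03 -6.000e-03 -9.000e-03]
```

View pics/scene1.png

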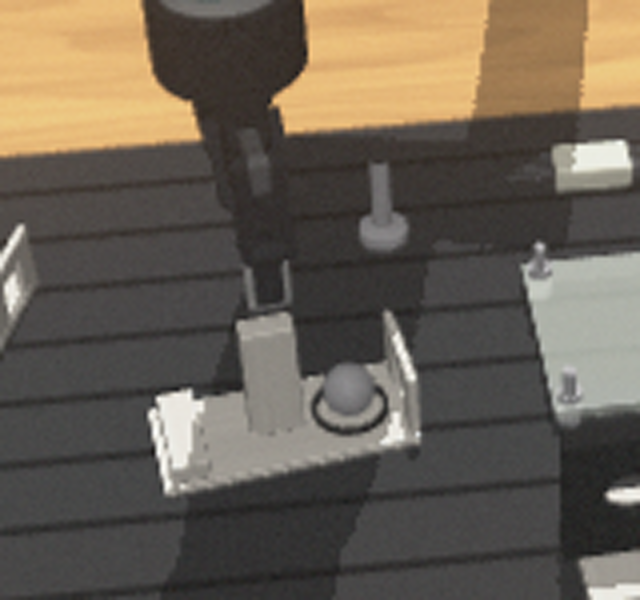

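View pics/top1.png

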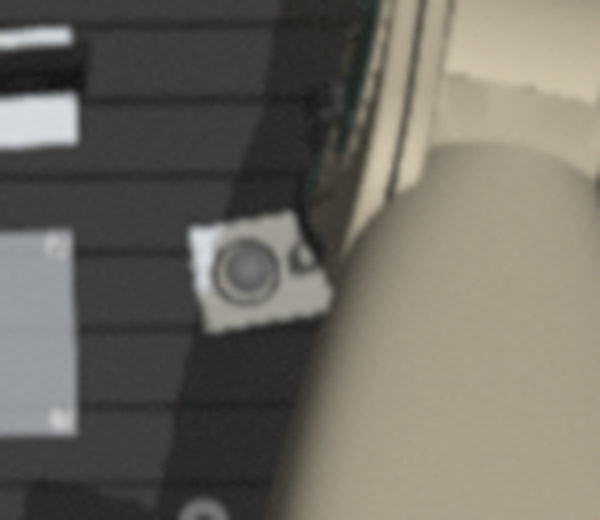

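The scene picture shows the near finger at (268,285), above the block at (268,370), with the ball in its ring at (348,390). I'll go down now.

play_rows(deltas=[[[100, 0.15, 2, 0.15, 0, 0, 0], [100, 0.15, 4, 0.15, 0, 0, 0], [100, 0.15, 6, 0.15, 0, 0, 0], [100, 0.15, 7.6, 0.15, 0, 0, 0], [100, 0.15, 7.6, 0.15, 0, 0, 0], [100, 0.15, 7.6, 0.15, 0, 0, 0]]])

```text
time: 5.4
position: [629.3, -70.1, 55.0]
eef_rot: [0.705, 0.059, -0.058, -0.704]
force: [-0.7, 0.5, -0.3]
width: 85.5
```

```bash
python3 - <<'E'
from h import *
s=r.read_state();R0=R.from_quat(s["eef_rot"]);print(s["time"],s["position"],s["force"])
print(delta(s["position"],R0,[627.5,-70.2,53.3],Rtool(99.4,-1)))
p,d=r.snapshot("scene");a=p[170:290,180:290,::-1];cv2.imwrite("pics/s2.png",cv2.resize(a,None,fx=5,fy=5,interpolation=cv2.INTER_CUBIC))
E
```

```text
5.4 [629.29914588 -70.1362971   55.02002567] [-0.7417279   0.53678489 -0.31916639]
[-0.179  0.172  0.023  0.006  0.005  0.013]
```

View pics/s2.png

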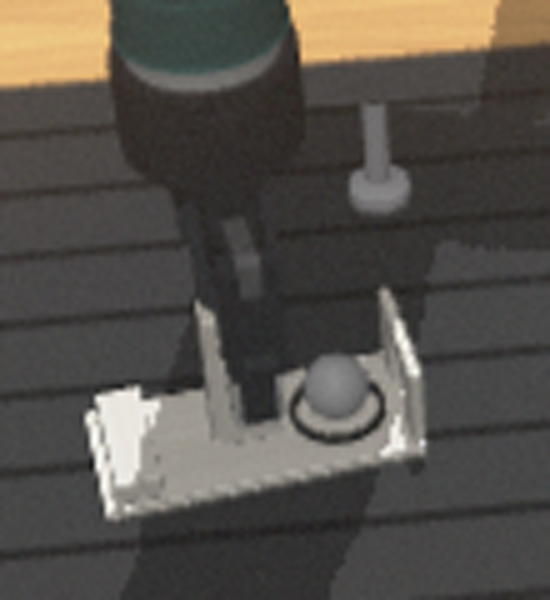

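The near finger stands at (255,380), in front of the block, and the offset matches the jaw yaw. I'll close now with a small correction.

play_rows(deltas=[[[100, -0.15, 0.15, 0, 0, 0, 0], [70, -0.15, 0.15, 0, 0, 0, 0], [50, -0.15, 0.15, 0, 0, 0, 0], [35, -0.15, 0.15, 0, 0, 0, 0], [28, -0.15, 0.15, 0, 0, 0, 0], [22, -0.15, 0.15, 0, 0, 0, 0], [16, -0.15, 0.15, 0, 0, 0, 0], [8, -0.15, 0.15, 0, 0, 0, 0], [0, -0.15, 0.15, 0, 0, 0, 0], [0, -0.15, 0.15, 0, 0, 0, 0], [0, -0.15, 0.15, 0, 0, 0, 0], [0, -0.15, 0.15, 0, 0, 0, 0]]])

```text
time: 6.65
position: [627.1, -69.8, 52.1]
eef_rot: [-0.705, -0.059, 0.058, 0.705]
force: [0.6, -0.0, -0.1]
width: 15.3
```

play_rows(deltas=[[[0, 0, 0, 0, 0, 0, 0], [0, 0, 0, 0, 0, 0, 0], [0, 0, 0, 0, 0, 0, 0]]])

```text
time: 6.95
position: [627.0, -69.8, 52.1]
eef_rot: [-0.705, -0.058, 0.058, 0.705]
force: [1.4, 0.4, 1.4]
width: 15.2
```

```bash
python3 - <<'E'
from h import *
s=r.read_state();R0=R.from_quat(s["eef_rot"]);print(s["time"],s["position"],s["force"],s["ft_torque"],s["width"])
p,d=r.snapshot("scene");a=p[170:290,180:290,::-1];cv2.imwrite("pics/s3.png",cv2.resize(a,None,fx=5,fy=5,interpolation=cv2.INTER_CUBIC))
E
```

```text
6.95 [627.00451789 -69.76046704  52.06964781] [1.43915101 0.3843196  1.42978004] [ 0.07971699 -0.0830888  -0.0123769 ] 15.24710958550245
```

View pics/s3.png

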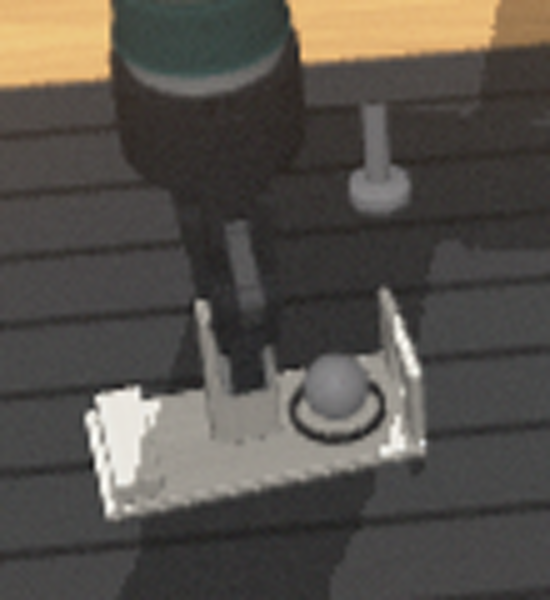

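The grip is at 15.2 mm with the pad near the middle of the block, at (250,370). I'll lift gently.

play_rows(deltas=[[[0, 0, -0.1, 0, 0, 0, 0], [0, 0, -0.4, 0, 0, 0, 0], [0, 0, -0.9, 0, 0, 0, 0], [0, 0, -1.5, 0, 0, 0, 0], [0, 0, -2.1, 0, 0, 0, 0], [0, 0, -2.6, 0, 0, 0, 0], [0, 0, -2.9, 0, 0, 0, 0], [0, 0, -3, 0, 0, 0, 0], [0, 0, -3, 0, 0, 0, 0], [0, 0, -3, 0, 0, 0, 0]]])

```text
time: 8.0
position: [626.6, -69.8, 81.8]
eef_rot: [-0.705, -0.058, 0.059, 0.705]
force: [-0.2, 0.2, -3.5]
width: 15.5
```

```bash
python3 - <<'E'
from h import *
s=r.read_state();R0=R.from_quat(s["eef_rot"]);print(s["time"],s["position"],s["force"],s["ft_torque"],s["width"],R0.as_matrix().round(3))
p,d=r.snapshot("scene");a=p[160:280,180:290,::-1];cv2.imwrite("pics/s4.png",cv2.resize(a,None,fx=5,fy=5,interpolation=cv2.INTER_CUBIC))
W=cloud("scene",d);m=(np.hypot(W[...,0]-628,W[...,1]+68)<85)&(p.min(-1)>80)&(d>0)&(W[...,2]>35)&(W[...,2]<56)&(W[...,0]>590)
q=W[m];q=q[abs(q[:,2]-np.median(q[:,2]))<5];A=np.c_[q[:,:2]-[627,-70],np.ones(len(q))];print(len(q),np.linalg.lstsq(A,q[:,2],rcond=None)[0])
E
```

```text
8.0 [626.63205042 -69.76021083  81.76787257] [-0.20063969  0.22879991 -3.45838907] [0.05244335 0.0165802  0.00135539] 15.456185312713762 [[ 0.986 -0.001 -0.165]
 [ 0.165  0.     0.986]
 [-0.    -1.     0.   ]]
873 [-5.80877361e-03  6.72861997e-04  4.81441305e+01]
```

View pics/s4.png

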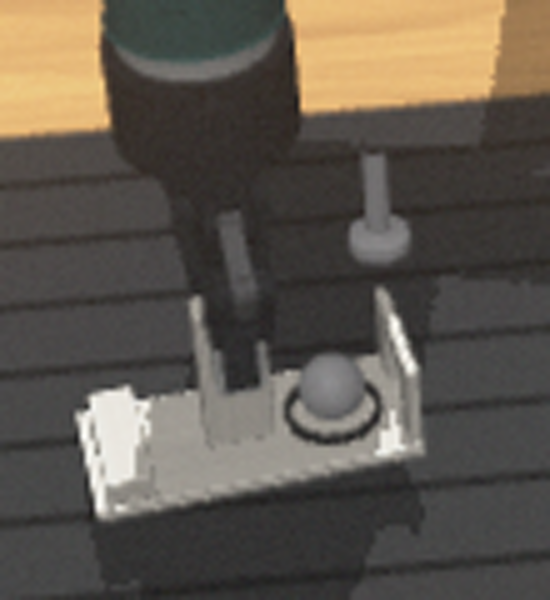

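The tray is in the air and level (slope under 0.4°), with the ball in its ring. I'll lift it to height next.

play_rows(deltas=[[[0, 0, -0.2, 0, 0, 0, 0], [0, 0, -0.7, 0, 0, 0, 0], [0, 0, -1.5, 0, 0, 0, 0], [0, 0, -2.5, 0, 0, 0, 0], [0, 0, -3.5, 0, 0, 0, 0], [0, 0, -4.5, 0, 0, 0, 0], [0, 0, -5.5, 0, 0, 0, 0], [0, 0, -6.3, 0, 0, 0, 0], [0, 0, -6.8, 0, 0, 0, 0], [0, 0, -7, 0, 0, 0, 0], [0, 0, -7, 0, 0, 0, 0]]])

```text
time: 9.15
position: [626.9, -69.8, 152.2]
eef_rot: [0.705, 0.058, -0.058, -0.705]
force: [-0.2, -0.0, -3.6]
width: 15.6
```

```bash
python3 - <<'E'
from h import *
s=r.read_state();R0=R.from_quat(s["eef_rot"]);print(s["time"],s["position"],s["force"],s["width"])
a=np.array([np.cos(np.radians(85.9)),np.sin(np.radians(85.9))]);g=np.array([537,332.7])-(75+40)*a;print(g)
print(delta(s["position"],R0,[*g,151.3],Rtool(85.9,-1)))
E
```

```text
9.15 [626.92573978 -69.82648324 152.16603292] [-0.17899047 -0.01603177 -3.64352965] 15.567435157717526
[528.7777939  217.99430996]
[-4.9460e+00  8.3000e-02  3.0005e+01  0.0000e+00  1.6960e+00  1.0000e-03]
```

play_rows(deltas=[[[0, 0, 0, 0.2, 0, 0, 0], [0, -0.1, 0, 0.8, 0, 0, 0], [0, -0.3, 0, 1.8, 0, 0, 0], [0, -0.6, 0, 3.2, 0, 0.05, 0], [0, -1.0, 0, 5, 0, 0.15, 0], [0, -1.4, 0, 7, 0, 0.3, 0], [0, -1.8, 0, 9, 0, 0.5, 0], [0, -2.2, 0, 11, 0, 0.7, 0], [0, -2.6, 0, 13, 0, 0.9, 0], [0, -3, 0, 14.7, 0, 1.1, 0], [0, -3.3, 0, 16, 0, 1.3, 0], [0, -3.6, 0, 17, 0, 1.4, 0]]])

```text
time: 10.35
position: [562.0, 93.9, 151.9]
eef_rot: [-0.707, 0.011, -0.01, 0.707]
force: [-0.3, -0.8, -3.7]
width: 15.1
```

```bash
python3 - <<'E'
from h import *
s=r.read_state();R0=R.from_quat(s["eef_rot"]);print(s["time"],s["position"],s["force"],s["width"])
print(delta(s["position"],R0,[528.8,218,151.3],Rtool(85.9,-1)))
p,d=r.snapshot("scene");cv2.imwrite("pics/s5.png",p[:,:,::-1])
E
```

```text
10.35 [562.00603453  93.917118   151.94640889] [-0.25683513 -0.80077421 -3.70034388] 15.097739188763931
[-3.6860e+00  7.4000e-02  1.2305e+01 -4.0000e-03  3.0100e-01 -5.0000e-03]
```

View pics/s5.png

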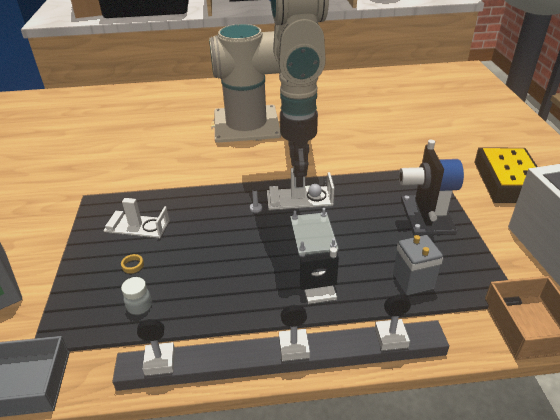

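The tray is at (300,195) in mid-carry, with the ball on it at (315,190). I'll continue.

play_rows(deltas=[[[0, -0.1, 0, 0.4, 0, 0.02, 0], [0, -0.5, 0, 1.5, 0, 0.1, 0], [0, -1, 0, 3, 0, 0.2, 0], [0, -1.5, 0.02, 4.8, 0, 0.3, 0], [0, -2, 0.04, 6.6, 0, 0.3, 0], [0, -2.5, 0.05, 8.4, 0, 0.3, 0], [0, -3, 0.07, 9.9, 0, 0.3, 0], [0, -3.4, 0.07, 11, 0, 0.3, 0], [0, -3.6, 0.07, 11.7, 0, 0.3, 0], [0, -3.7, 0.07, 12, 0, 0.3, 0], [0, -3.7, 0.07, 12, 0, 0.3, 0], [0, -3.7, 0.07, 12, 0, 0.3, 0]]])

```text
time: 11.6
position: [530.2, 212.6, 151.3]
eef_rot: [0.707, -0.026, 0.026, -0.707]
force: [-0.2, 0.3, -2.8]
width: 15.5
```

```bash
python3 - <<'E'
from h import *
s=r.read_state();R0=R.from_quat(s["eef_rot"]);print(s["time"],s["position"],s["force"],s["width"],s["ft_torque"])
print(delta(s["position"],R0,[528.8,218,151.3],Rtool(85.9,-1)))
for n,b in(("top",(185,265,85,205)),("scene",(130,230,320,480))):
    p,d=r.snapshot(n);np.save(f"pics/{n}6.npy",d);cv2.imwrite(f"pics/{n}6.png",p[:,:,::-1]);a=p[b[0]:b[1],b[2]:b[3],::-1];cv2.imwrite(f"pics/{n}6z.png",cv2.resize(a,None,fx=5,fy=5,interpolation=cv2.INTER_CUBIC))
    for k in("tray_grip","tray_pocket","ball_center","sleeve_rest"):
        print(n,k,[(np.round(q["location"],1).tolist(),round(q["confidence"],2)) for q in r.landmark_of(n,k)][:2])
E
```

```text
11.6 [530.24557277 212.57658505 151.32831633] [-0.16345839  0.26230985 -2.82767299] 15.515805898760616 [-0.04557941 -0.04057987  0.00774251]
[-0.183  0.003  0.53   0.003 -0.007  0.002]
top tray_grip [([528.3, 213.4, 172.4], 0.73)]
top tray_pocket []
top ball_center []
top sleeve_rest [([486.3, -294.2, 73.8], 0.61), ([417.2, 133.7, 13.3], 0.29)]
scene tray_grip [([530.0, 215.7, 175.4], 0.77)]
scene tray_pocket [([538.1, 255.1, 133.6], 0.74)]
scene ball_center [([533.7, 252.2, 133.4], 0.63)]
scene sleeve_rest [([534.3, 334.0, 131.8], 0.77)]
```

View pics/scene6z.png

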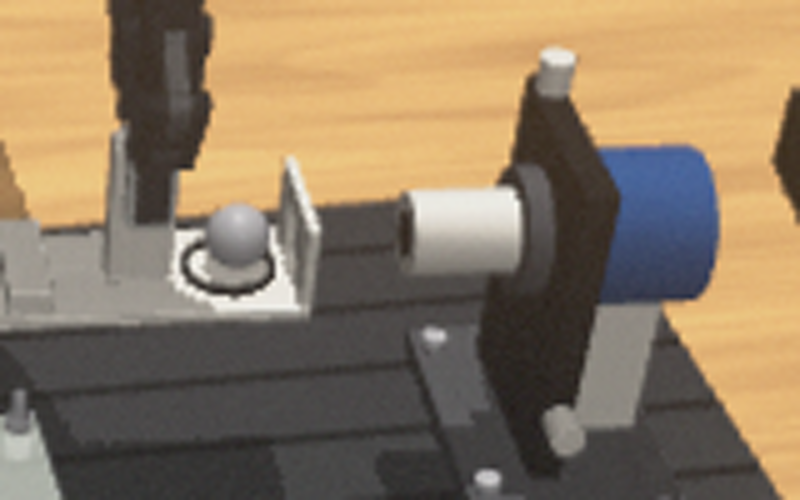

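View pics/top6z.png

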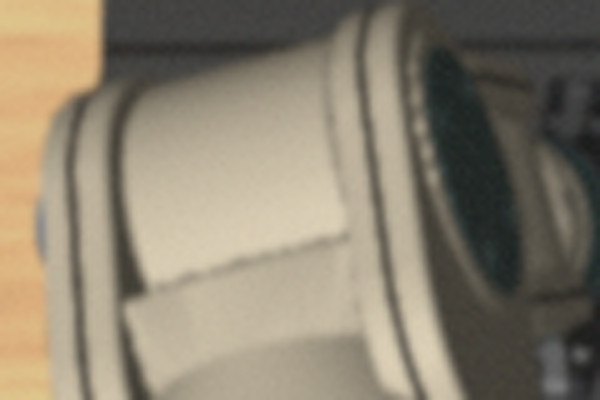

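The scene crop shows the ball centred in its ring at (237,235), the frame at (305,235) and the sleeve mouth at (405,232), about level with the ball. The arm hides this area from the top camera. I'll measure the ball against the sleeve in the scene camera.

```bash
cat > m.py <<'E'
from h import *
from scipy.optimize import least_squares
def meas(p,d,by):
    W=cloud("scene",d)
    q=W[(np.linalg.norm(W-[533,by,133],axis=-1)<20)&(d>0)&(W[...,2]>126)&(p.max(-1)<190)]
    def ff(v): return np.clip(np.linalg.norm(q-v,axis=1)-15,-6,6)
    b=least_squares(ff,[533,by,133],loss="soft_l1",f_scale=0.7).x
    m=(abs(W[...,0]-540)<30)&(W[...,1]>345)&(W[...,1]<368)&(W[...,2]>105)&(W[...,2]<160)&(p.min(-1)>100)&(d>0);q2=W[m]
    a=np.array([np.cos(np.radians(85.9)),np.sin(np.radians(85.9)),0])
    def f(v):
        e=q2-[v[0],332.7,v[1]];return np.linalg.norm(e-np.outer(e@a,a),axis=1)-20
    s=least_squares(f,[537,132],loss="soft_l1",f_scale=0.7)
    m=(abs(W[...,0]-540)<45)&(d>0)&(abs(W[...,1]-(by+33))<16)&(W[...,2]>125)&(W[...,2]<165)&(p.min(-1)>70)
    q3=W[m]
    P=W[(abs(W[...,0]-540)<38)&(d>0)&(W[...,1]>by-120)&(W[...,1]<by+30)&(abs(W[...,2]-117)<5)&(p.min(-1)>70)]
    A=np.c_[P[:,:2]-P[:,:2].mean(0),np.ones(len(P))];c=np.linalg.lstsq(A,P[:,2],rcond=None)[0]
    print("ball",b.round(1),len(q),"sleeve(x@332.7,z)",s.x.round(1),len(q2),"frame y",np.percentile(q3[:,1],[2,50,98]).round(1),len(q3),"plate slope deg",np.degrees(c[:2]).round(2),c[2].round(1),len(P))
E
python3 - <<'E'
from m import *
p=cv2.imread("pics/scene6.png");d=np.load("pics/scene6.npy");meas(p,d,254)
E
```

```text
ball [527.6 256.9 132.6] 111 sleeve(x@332.7,z) [536.4 132.3] 169 frame y [277.9 281.6 285.8] 129 plate slope deg [-1.32  0.22] 117.6 727
```

play_rows(deltas=[[[0, -0.05, 0, 0.1, 0, 0, 0], [0, -0.1, 0, 0.4, 0, 0, 0], [0, -0.17, 0, 0.9, 0, 0, 0], [0, -0.17, 0, 1.6, 0, 0, 0], [0, -0.17, 0, 2.3, 0, 0, 0], [0, -0.17, 0, 3, 0, 0, 0], [0, -0.17, 0, 3.6, 0, 0, 0], [0, -0.17, 0, 3.9, 0, 0, 0], [0, -0.17, 0, 4, 0, 0, 0], [0, -0.17, 0, 4, 0, 0, 0], [0, -0.17, 0, 4, 0, 0, 0], [0, -0.17, 0, 4, 0, 0, 0]]])

```text
time: 13.3
position: [531.2, 252.8, 151.3]
eef_rot: [0.707, -0.026, 0.026, -0.707]
force: [-0.4, 0.1, -3.8]
width: 15.5
```

```bash
python3 - <<'E'
from m import *
s=r.read_state();R0=R.from_quat(s["eef_rot"]);print(s["time"],s["position"],s["force"],s["width"],s["ft_torque"])
y=s["position"][1];print(delta(s["position"],R0,[537-(332.7-y)*.0717,y,151.3],Rtool(85.9,-1)))
p,d=r.snapshot("scene");np.save("pics/s7.npy",d);cv2.imwrite("pics/s7.png",p[:,:,::-1]);meas(p,d,295)
a=p[130:230,320:480,::-1];cv2.imwrite("pics/s7z.png",cv2.resize(a,None,fx=5,fy=5,interpolation=cv2.INTER_CUBIC))
for k in("tray_grip","tray_pocket","ball_center","sleeve_rest","tray"):
    print(k,[(np.round(q["location"],1).tolist(),round(q["confidence"],2)) for q in r.landmark_of("scene",k)][:2])
E
```

```text
13.3 [531.21239466 252.75124464 151.30130528] [-0.39072841  0.05993114 -3.83103202] 15.494296936575775 [-0.03229619  0.01165958  0.00193223]
[ 0.006  0.     0.     0.001 -0.006 -0.   ]
ball [528.4 297.6 132.2] 109 sleeve(x@332.7,z) [536.4 132.1] 167 frame y [318.4 324.2 343.2] 248 plate slope deg [-1.06  0.11] 117.6 731
tray_grip [([530.2, 251.8, 171.1], 0.8), ([626.1, -286.5, 12.9], 0.17)]
tray_pocket [([528.9, 253.8, 174.2], 0.74), ([539.2, 293.9, 129.9], 0.55)]
ball_center [([535.2, 293.6, 134.7], 0.56)]
sleeve_rest [([539.2, 333.7, 131.1], 0.68)]
tray [([533.4, 252.3, 113.9], 0.65)]
```

View pics/s7z.png

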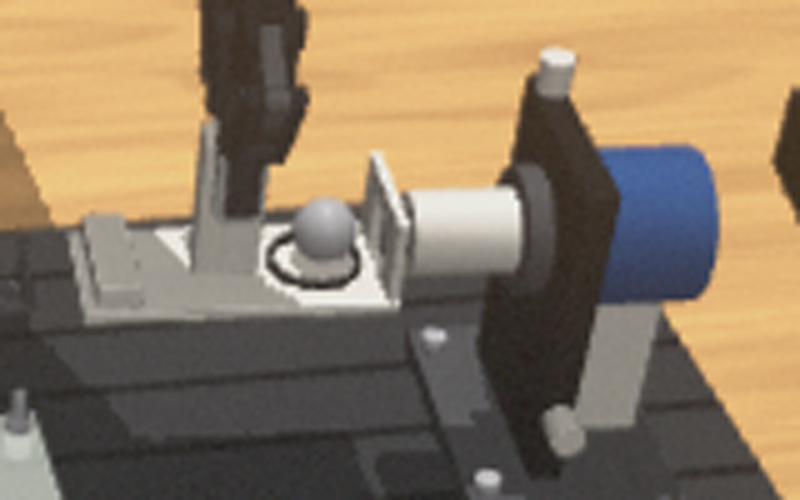

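The frame at (395,235) is now a few mm before the sleeve mouth at (412,232), and the ball sits in its ring at (323,228). I'll check whether the small roll reading is camera bias.

```bash
python3 - <<'E'
from h import *
def fit(nm,gx,gy,yaw,z0):
    p=cv2.imread(f"pics/{nm}.png");d=np.load(f"pics/{nm}.npy");W=cloud("scene",d)
    t=np.radians(yaw);u=(W[...,0]-gx)*np.cos(t)+(W[...,1]-gy)*np.sin(t);v=-(W[...,0]-gx)*np.sin(t)+(W[...,1]-gy)*np.cos(t)
    m=(d>0)&(abs(v)<28)&(abs(W[...,2]-z0)<4)&(((u>-45)&(u<-20)))
    m=(d>0)&(abs(W[...,2]-z0)<4)&(u>-45)&(u<60)&(abs(v)<28)&~((np.hypot(u-42,v)<22))&~((abs(u)<20)&(v>-12))
    A=np.c_[u[m],v[m],np.ones(m.sum())];c=np.linalg.lstsq(A,W[...,2][m],rcond=None)[0];print(nm,m.sum(),"pitch,roll slope deg",np.degrees(c[:2]).round(2),c[2].round(1))
    # near face of block (v=-8)
    m=(d>0)&(abs(v+8)<4)&(abs(u)<12)&(W[...,2]>z0+6)&(W[...,2]<z0+34)
    A=np.c_[u[m],W[...,2][m]-z0,np.ones(m.sum())];c=np.linalg.lstsq(A,v[m],rcond=None)[0];print("face yaw,lean deg",m.sum(),np.degrees(c[:2]).round(2),c[2].round(1))
fit("scene0",627.5,-70.2,99.4,18.3);fit("scene6",530.2,212.6,85.9,117.4);fit("s7",531.2,252.7,85.9,117.4)
E
```

```text
scene0 346 pitch,roll slope deg [0.33 0.42] 18.8
face yaw,lean deg 101 [-0.86  1.44] -7.5
scene6 272 pitch,roll slope deg [-0.05 -0.15] 117.7
face yaw,lean deg 90 [ 0.89 -1.46] -7.0
s7 261 pitch,roll slope deg [0.04 0.14] 117.7
face yaw,lean deg 91 [ 0.44 -1.53] -7.0
```

The tray is level within measurement noise. Now I'll feel for contact.

play_rows(deltas=[[[0, 0, 0, 0.1, 0, 0, 0], [0, 0, 0, 0.2, 0, 0, 0], [0, 0, 0, 0.3, 0, 0, 0], [0, 0, 0, 0.3, 0, 0, 0], [0, 0, 0, 0.3, 0, 0, 0]]])

```text
time: 14.1
position: [531.4, 256.1, 151.3]
eef_rot: [0.707, -0.025, 0.025, -0.707]
force: [0.3, 0.3, -4.0]
width: 15.3
```

play_rows(deltas=[[[0, 0, 0, 0.1, 0, 0, 0], [0, 0, 0, 0.1, 0, 0, 0], [0, 0, 0, 0.1, 0, 0, 0]]])

```text
time: 14.4
position: [531.5, 257.0, 151.3]
eef_rot: [0.707, -0.025, 0.025, -0.707]
force: [-0.2, -0.0, -3.7]
width: 15.4
```

play_rows(deltas=[[[0, 0, 0, 0.1, 0, 0, 0], [0, 0, 0, 0.1, 0, 0, 0], [0, 0, 0, 0.1, 0, 0, 0]]])

```text
time: 14.7
position: [531.6, 258.0, 151.3]
eef_rot: [-0.707, 0.025, -0.025, 0.707]
force: [-0.0, 0.2, -4.1]
width: 15.2
```

play_rows(deltas=[[[0, 0, 0, 0.1, 0, 0, 0], [0, 0, 0, 0.1, 0, 0, 0], [0, 0, 0, 0.1, 0, 0, 0]]])

```text
time: 15.0
position: [531.7, 259.0, 151.3]
eef_rot: [0.707, -0.025, 0.025, -0.707]
force: [-0.4, -0.4, -3.5]
width: 15.5
```

play_rows(deltas=[[[0, 0, 0, 0.1, 0, 0, 0], [0, 0, 0, 0.1, 0, 0, 0], [0, 0, 0, 0.1, 0, 0, 0]]])

```text
time: 15.3
position: [531.7, 260.0, 151.3]
eef_rot: [0.707, -0.025, 0.025, -0.707]
force: [-0.5, 0.7, -3.8]
width: 15.2
```

play_rows(deltas=[[[0, 0, 0, 0.1, 0, 0, 0], [0, 0, 0, 0.1, 0, 0, 0], [0, 0, 0, 0.1, 0, 0, 0]]])

```text
time: 15.6
position: [531.8, 260.7, 151.3]
eef_rot: [0.707, -0.026, 0.026, -0.706]
force: [-0.4, -1.7, -1.9]
width: 15.5
```

play_rows(deltas=[[[0, 0, 0, 0.1, 0, 0, 0], [0, 0, 0, 0.1, 0, 0, 0], [0, 0, 0, 0.1, 0, 0, 0]]])

```text
time: 15.9
position: [531.9, 261.9, 151.3]
eef_rot: [0.707, -0.026, 0.025, -0.707]
force: [-0.6, -1.1, -3.2]
width: 15.3
```

Contact came at a TCP y of about 260.5. I'll push on in steps and check the force and picture.

play_rows(deltas=[[[0, 0, 0, 0.1, 0, 0, 0], [0, 0, 0, 0.2, 0, 0, 0], [0, 0, 0, 0.3, 0, 0, 0], [0, 0, 0, 0.4, 0, 0, 0], [0, 0, 0, 0.5, 0, 0, 0], [0, 0, 0, 0.6, 0, 0, 0], [0, 0, 0, 0.6, 0, 0, 0], [0, 0, 0, 0.6, 0, 0, 0]]])

```text
time: 16.7
position: [532.3, 267.9, 151.3]
eef_rot: [0.707, -0.026, 0.026, -0.707]
force: [0.2, -2.6, -2.9]
width: 15.4
```

```bash
cat > chk.py <<'E'
import sys
from m import *
nm=sys.argv[1]
p,d=r.snapshot("scene");s=r.read_state();F=[s["force"]];T=[s["ft_torque"]]
for i in range(7):
    r.snapshot("scene");x=r.read_state();F.append(x["force"]);T.append(x["ft_torque"])
print(x["time"],x["position"].round(2),"F",np.mean(F,0).round(2),"T",np.mean(T,0).round(3),"w",round(x["width"],1),"tilt",np.degrees(np.arccos(-R.from_quat(x["eef_rot"]).as_matrix()[2,1])).round(2))
y=x["position"][1];np.save(f"pics/{nm}.npy",d);cv2.imwrite(f"pics/{nm}.png",p[:,:,::-1]);meas(p,d,y+42)
W=cloud("scene",d);q=W[(abs(W[...,0]-535)<22)&(d>0)&(W[...,1]>y+76)&(W[...,1]<378)&(abs(W[...,2]-135)<18)&(p.min(-1)>100)];print("white",np.percentile(q[:,1],[1,99]).round(1))
a=p[130:230,320:480,::-1];cv2.imwrite(f"pics/{nm}z.png",cv2.resize(a,None,fx=5,fy=5,interpolation=cv2.INTER_CUBIC))
E
python3 chk.py s8
```

```text
17.1 [532.29 267.91 151.29] F [-0.5  -3.56 -2.75] T [-0.709  0.041 -0.042] w 15.4 tilt 0.0
ball [529.9 312.8 132.2] 109 sleeve(x@332.7,z) [536.3 132.1] 170 frame y [333.2 338.8 358. ] 251 plate slope deg [-1.3   0.08] 117.6 726
white [344.7 377.4]
```

View pics/s8z.png

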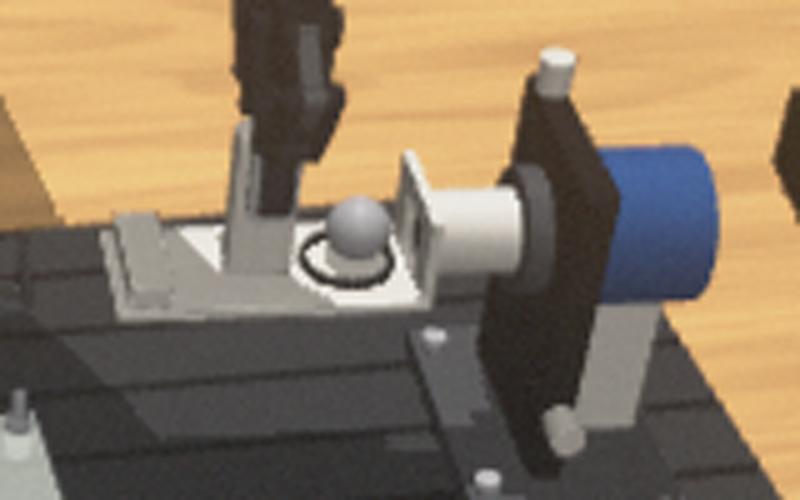

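The frame is now pressed flat on the sleeve at (435,235) and the sleeve is visibly shorter, with the ball in its ring at (357,228). The force says about 9 mm in and the geometry about 7.5 mm. I'll add 4 mm.

play_rows(deltas=[[[0, 0, 0, 0.1, 0, 0, 0], [0, 0, 0, 0.2, 0, 0, 0], [0, 0, 0, 0.3, 0, 0, 0], [0, 0, 0, 0.4, 0, 0, 0], [0, 0, 0, 0.4, 0, 0, 0], [0, 0, 0, 0.4, 0, 0, 0], [0, 0, 0, 0.4, 0, 0, 0], [0, 0, 0, 0.4, 0, 0, 0]]])

```text
time: 17.9
position: [532.6, 271.9, 151.3]
eef_rot: [0.707, -0.026, 0.025, -0.707]
force: [0.0, -4.2, -3.2]
width: 15.3
```

```bash
python3 chk.py s9; python3 -c "
from m import *
p,d=r.snapshot('scene');cv2.imwrite('pics/s9full.png',p[:,:,::-1])"
```

```text
18.3 [532.57 271.94 151.3 ] F [-0.33 -3.92 -2.61] T [-0.894  0.052 -0.078] w 15.3 tilt 0.0
ball [530.2 316.4 132.5] 110 sleeve(x@332.7,z) [536.3 132.5] 151 frame y [337.3 343.1 361.9] 251 plate slope deg [-1.36  0.12] 117.6 735
white [348.4 377.7]
```

View pics/s9z.png

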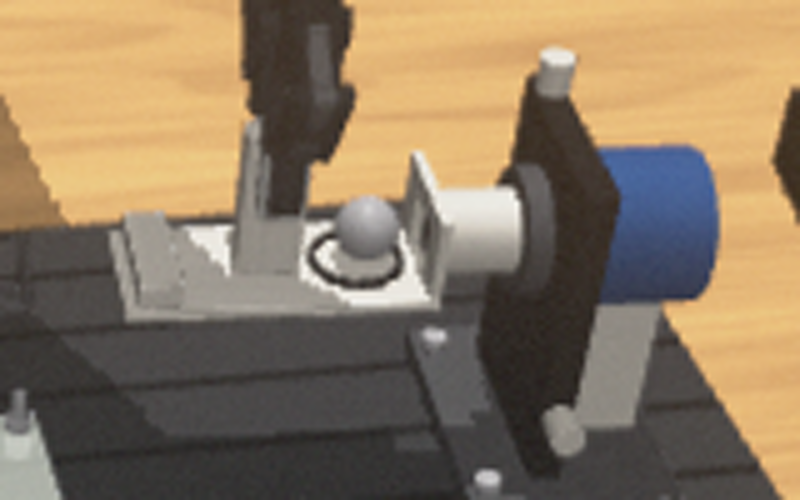

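View pics/s9full.png

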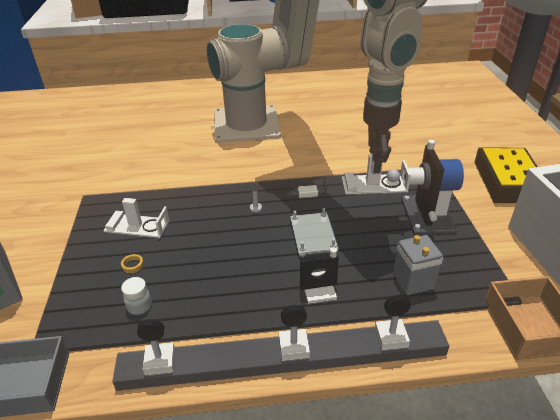

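Force, torque and geometry put the sleeve at 10.8 to 11.8 mm, with the ball in its ring at (367,228). I'll add 0.5 mm, settle and check.

play_rows(deltas=[[[0, 0, 0, 0.05, 0, 0, 0], [0, 0, 0, 0.05, 0, 0, 0], [0, 0, 0, 0.05, 0, 0, 0], [0, 0, 0, 0.05, 0, 0, 0], [0, 0, 0, 0.05, 0, 0, 0], [0, 0, 0, 0.05, 0, 0, 0], [0, 0, 0, 0.05, 0, 0, 0], [0, 0, 0, 0.05, 0, 0, 0]]])

```text
time: 19.15
position: [532.6, 272.4, 151.3]
eef_rot: [0.707, -0.026, 0.026, -0.707]
force: [-0.7, -4.4, -2.8]
width: 15.5
```

```bash
python3 chk.py s10; python3 - <<'E'
from h import *
print(r.finish_job())
E
```

```text
19.55 [532.63 272.47 151.31] F [-0.2  -4.29 -2.52] T [-0.939  0.043 -0.061] w 15.4 tilt 0.0
ball [530.8 317.3 132.5] 111 sleeve(x@332.7,z) [536.3 132.5] 152 frame y [337.4 343.3 362.6] 251 plate slope deg [-0.95  0.05] 117.6 739
white [349.4 377.6]
the job is handed in; nothing more can be done
None
```

I picked up the ball tray by its grip and carried it level to the detector. I felt the frame touch the sleeve, pushed in about half of its travel, and handed the job in at 19.6 s while still holding it there.

**Last checks**
- **Push:** the force was about 4.3 N, where half-way is about 4.2 N. The tray had moved about 12 mm past the point of contact, half of the 24 mm travel.
- **Level and alignment:** the tool's tilt read 0.0°. The ball's centre and the sleeve's axis both measured 132.5 mm high. The ball was in its ring in the last picture I viewed, 0.5 mm before the end.
- **Hold:** the jaws held the grip block at 15.4 mm, with nothing under the tray.
- **Other things:** in that last full picture they all looked to be where they started. I judged this by eye and did not measure it.

**Checks that disagreed**
- **Roll:** a rough plane fit to the tray in the camera depth gave about 1° of roll. A cleaner fit before contact, with the ball and block left out, gave 0.15° or less.
- **Ball sideways:** the depth fit put the ball about 5 mm sideways of the pocket's centre, more than the 4 mm it can roll. That fit is weak in this direction, and the network's ball position agreed with the pocket.
- **Contact point:** contact came about 2.5 mm later than I had worked out from the camera.
- **Sleeve depth before the last 0.5 mm step:** force gave 10.8 mm, geometry 11.5 mm and torque about 11.8 mm.

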